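# Load a fresh roll into the seal-sticker dispenser of the takeaway counter

## Task

Load the fresh roll of seal stickers into the dispenser: first lay the roll down on the two bars between the cheeks, then slide the axle, thin end first, through the big hole of the left cheek, through the roll's core and into the small hole of the far cheek, until its shoulder stops against the far cheek and the spring catch has clicked into its groove. Push the axle by feel and gently (about 10 N carries it past the catch, 20 N is too much), do not lean on the dispenser with the gripper, then let go and leave everything else on the counter where it is.

Things in the scene. Friction and masses are not known exactly. Their poses are not given: they have to be found in the camera images.
- dispenser: Fixed dispenser; origin under its dark steel base (x -62..62, y -124..52 mm), z up. The axle line lies along its own y axis at x = 0, z = 43 mm. Two aluminium cheeks, joined by two 8 mm bars along y. Far cheek: 60 mm wide, 66 high (catch cap to 90), 16 thick, 16 mm hole; clamped where the last roll needed it: inner face anywhere from y = -29 to -74 mm (not measured, feel for it).
- near_hole (a point): Centre of the outer mouth of the near (left, fixed) cheek's 30 mm hole, on the axle line, 39 mm along the dispenser's +y from its origin, 43 mm up; axes as the dispenser's, so the axle goes in along -y. This cheek is 66 mm wide, 70 mm high, 10 mm thick (y = 29 to 39 mm).
- roll_seat (a point): Point between the cheeks on the dispenser (its origin's x and y, 42 mm up; axes as the dispenser's) where the centre of a roll laid on the two bars comes to lie, 1 mm under the axle line. A toothed tear lip, 21 mm high, runs along y 60 mm in front of it.
- roll_center (a point): Centre of the loose sticker roll: off-white with two rows of red round seals, brown cardboard core; outer diameter 60 mm, width 50 mm, core hole 28 mm, 0.1 to 0.2 kg. Its own y axis is the roll's axis (either end may lead). It lies on its curved side on the worktop, centre 30 mm up.
- axle_handle (a point): Centre of the black square handle (24 x 24 mm, 70 long) of the loose steel axle, 0.11 to 0.22 kg, lying flat, centre 12 mm up. The rod runs along this frame's -y: shaft 24 mm thick from y = -35 to -162 mm (end chamfered 2 mm), a shoulder there, then a 14 mm spigot to the tip at y = -194 mm, with a groove 11.5 mm past the shoulder and the last 12 mm tapered to 4 mm.
- catch (a joint): Height (m) of the red-capped spring catch, a round pin coming down into the far cheek's bore 11.5 mm behind its inner face: 0 with the bore empty, 0.0025 to 0.004 on the spigot's full thickness, 0.0006 to 0.0015 dropped into the groove (axle home). The spring presses with 1.5 to 4 N; pushing the axle past it takes about 4 to 10 N.
There are look-alikes about, which are no part of the job. What is shaped like the part that bears roll_center but green or orange is not meant.

How it is judged (in metres and radians):
On the way:
1. the roll lies on the bars between the cheeks, let go, with the axle still outside the dispenser (x of roll_center in the frame of dispenser between -0.004 and 0.004 m and y of roll_center in the frame of dispenser between -0.051 and 0.006 m and z of roll_center in the frame of dispenser between 0.038 and 0.046 m and angle between the y axis of roll_center and the y axis of dispenser, either way round below 0.1 rad and contact force between the fingers and sticker_roll below 0.1 N and linear speed of sticker_roll below 0.02 m/s and contact force between axle and dispenser below 0.1 N), for 0.2 s.
At the end, for the whole second after the job is handed in: The axle runs through near cheek, roll and far cheek (within 0.1 rad and 12 mm of the axle line), its shoulder within 2 mm of the far cheek's inner face and the catch dropped into the groove (0.3 to 2.4 mm); the roll lies between the cheeks within 6 mm of that line; both let go and at rest (value of joint catch between 0.0003 and 0.0024 m and x of axle_handle in the frame of dispenser between -0.012 and 0.012 m and angle between the y axis of axle_handle and the y axis of dispenser, either way round below 0.1 rad and x of roll_center in the frame of dispenser between -0.006 and 0.006 m and y of roll_center in the frame of dispenser between -0.051 and 0.008 m and z of roll_center in the frame of dispenser between 0.036 and 0.048 m and linear speed of each of axle, sticker_roll below 0.02 m/s and y of axle_shoulder in the frame of far_cheek between -0.002 and 0.002 m); the robot touches nothing.
It fails at once if the axle is pressed against the dispenser with far too much force (45 N summed over all its contacts, which takes a push of 20 N or more) (contact force between axle and dispenser above 45 N).
It fails at once if the axle is pressed against the roll with far too much force (45 N summed over all its contacts, which takes a push of 20 N or more) (contact force between axle and sticker_roll above 45 N).
It fails at once if the gripper leans on the dispenser with more than 20 N (contact force between the fingers and dispenser above 20 N).
It fails at once if another thing on the counter is pushed away (more than 20 mm) (distance of any of shaker_1, shaker_2, dip_cup_1, dip_cup_2, tape, pen from where it was at the start of the episode above 0.02 m).
It also fails if it takes over 61 s, if anything falls off the work surface, if the arm or the gripper's body presses on something with over 40 N, if the wrist force passes 120 N, or if a joint passes its speed limit or range.

## Robot

A 6-joint arm with a two-finger parallel gripper is mounted at the origin on a cart in front of the work surface, level with it; the furniture and walls round the work are solid. World frame = base frame: x ahead of the robot, y to its left, z up, the work surface at z = 0. Lengths are in mm, angles in degrees, forces in N, time in s.
With the tool pointing down it reaches from about 375 to 925 mm from the base axis. Payload 5.7 kg.
Tool frame: the origin (TCP) lies on the front face of the gripper's body, between the roots of the fingers; the fingertips stand 73 mm ahead of it and the grasp point (between the pads) lies r.pinch_z ahead of it (r.pinch_z is the distance from the TCP to the grasp point, in mm); x points along the fingers, y is the direction in which the jaws open and shut, and the axes are right-handed (so a half turn about x gives the same grasp; the last joint's range is limited). The gripper opens to 85 mm and grips with 20 to 120 N. Pads are 22 mm wide; open, the fingers measure 114 mm over their backs; the gripper's body (76 mm by 85 mm) begins 54 mm behind the grasp point. The pads swing forward as they close: fully open they stand 13 mm farther back than shut.
Start: joints at [65.197, 20.558, 86.54, -0, 72.909, -6.595], TCP at [187.482, 569.932, 303.867] pointing down, gripper open.
Joint ranges: [-170.27, 170.27], [-57.76, 135], [12.27, 136.19], [-55.21, 235.2], [11.17, 155.16], [-170.74, 170.74]. Speed limits (degrees/s): [136.94, 136.94, 180, 180, 180, 180].

## Interface

Orientations are given as [roll, pitch, yaw] about the fixed x, y, z axes, in that order (R = Rz(yaw) Ry(pitch) Rx(roll)).
In Python, from bench import r gives the robot as it stands.
- The arm moves only by the tool apply_moves, never from a script. Its argument "motion" is a list that holds one entry, the list of rows, each a list of 5 numbers: the shift along the world's x, y, z in m, then the turn about the world's z in rad, then the finger opening in m, from 0 to 0.0854. In form: [[[x, y, z, twist, claw], ...]]. A call has 1 to 20 rows; each row shifts and turns the commanded pose from where the row before left it; what a row does not reach is not made up. A row lasts 1/8 s, in which the tool goes at most 62.5 mm and 10.7 degrees, less where a joint would pass 70% of its speed; a pose out of reach is approached as far as the arm can. A call is refused whole if a number of a shift passes 0.0625 or a number of a turn 0.188, either way. A call with a gripper value outside its range is refused whole. The fingers move at their own pace and stop on an object; the grip force is fixed at half the most. Time passes only in rows, so rows that do not move let the fingers close. It gives the time, the measured TCP pose, the force and the opening at its end, in the units of the state.
- r.sense(): the state, without advancing time (a new reading comes with each control period).
- r.snapshot(name): name is "scene" or "top" or "wrist"; returns a dict with "frame" (420x560x3 uint8, red, green, blue), "camera_matrix" (3x3 intrinsics, pixels), "T" (4x4, takes a point from camera to world coordinates). Camera axes: x right, y down, z forward; pixel columns grow to the right and rows downward; lengths in mm; the calibration is good to about 2 mm. A picture is of the moment at which its call begins. There is no depth.
- r.close_job(): hands the job in, once; it reports no verdict.
Trained networks look in the newest picture that a camera, given by its name, has taken for a name from the list of things; names that differ only in an ending like _2 or _b are one class to them, and where a whole thing is asked for, a point or a joint stands for the part that bears it (a point fixed in the world has none). Each returns a list of dicts, best first, with "confidence" (0 to 1); they miss things now and then, are a little off and sometimes report something else, mostly with a low value. They report only what shows in the picture. A call takes as long as a camera call. They do not tell look-alikes from the thing itself.
- r.recognise(label, camera): "extent" ([left, top, right, bottom] in pixels, round what is visible of it).
- r.trace(label, camera): "mask" (420x560 bool, what is visible of it) and "extent" ([left, top, right, bottom] in pixels, round what is visible of it).
The state is a dict: "time": time; "q": joint angles; "joint_vel": joint speeds; "joint_torque": joint torques, N m; "eef_pos": TCP position; "ee_rot": TCP orientation; "ft_force": force on the tool from outside, world axes, zero at the start; "torque": the same for the moment, N m; "finger_gap": finger opening in mm.
Only numpy, scipy, OpenCV 4.12 (cv2) and the standard library are available. Lean on these libraries where they do the work, as an engineer would, in place of code of your own. Each camera call takes 0.05 s, during which the arm holds its last target. There are 200 camera calls.

## Working session

There is one attempt and no reset: what is moved stays moved. The work goes in short steps, Python scripts to look and compute and a tool call to move; the robot and the scene stay as the last step left them, time stands still between calls to the robot, and variables do not carry over. Pictures are saved under pics/ and viewed, about 8 in all and at most 12, crops included, and the job is handed in when it is done.

Besides the shell and the picture viewer there is one more tool, called after "Call:" as name(argument=value, ...), one argument or row to a line, values as JSON. apply_moves: Moves the arm, as the interface text tells. Its arguments: {"type":"object","properties":{"motion":{"type":"array","items":{"type":"array","items":{"type":"array","items":{"type":"number"}}}}},"required":["motion"]}

```bash
ls; mkdir -p pics; python3 - <<'E'
from bench import r
import cv2,numpy as np
print(r.sense(), r.pinch_z)
for c in ("scene","top","wrist"):
    s=r.snapshot(c); cv2.imwrite(f"pics/{c}0.png",s["frame"][:,:,::-1])
    print(c,s["camera_matrix"].round(1).tolist(),s["T"].round(3).tolist())
    for l in ("dispenser","roll_center","axle_handle","catch","tape"):
        print(l,[(np.round(d["extent"]).tolist(),round(d["confidence"],2)) for d in r.recognise(l,c)])
a=[cv2.imread(f"pics/{c}0.png") for c in("scene","top")]
cv2.imwrite("pics/a.png",cv2.resize(np.vstack(a),(560,840))[:, :])
E
```

```text
pics
{'time': 0.0, 'q': array([ 6.51971952e+01,  2.05994349e+01,  8.65993054e+01,  1.52327195e-03,
        7.29092900e+01, -6.59467649e+00]), 'joint_vel': array([ 0.07925379, -0.14301494, -0.07180205,  0.08557438,  0.07511913,
       -0.01881946]), 'joint_torque': array([-4.12294412e-04, -5.27614152e+01, -2.78619629e+01, -5.32385366e-04,
        1.32030307e-02, -1.59262009e-05]), 'eef_pos': array([187.24805684, 569.45251778, 303.03577107]), 'ee_rot': array([ -97.36639903,   89.89195985, -115.57497641]), 'ft_force': array([0.35136541, 0.78911791, 0.48027513]), 'torque': array([ 0.01800425,  0.00121756, -0.03682767]), 'finger_gap': 85.63876646794982} 53.900000000000006
scene [[458.0, 0.0, 273.4], [0.0, 458.0, 207.7], [0.0, 0.0, 1.0]] [[0.856, -0.37, 0.361, -14.349], [-0.516, -0.639, 0.57, -688.444], [0.02, -0.674, -0.738, 1187.279], [0.0, 0.0, 0.0, 1.0]]
dispenser [([274.0, 242.0, 335.0, 302.0], 0.94)]
roll_center [([211.0, 166.0, 230.0, 188.0], 0.78), ([238.0, 186.0, 261.0, 210.0], 0.69), ([279.0, 197.0, 292.0, 218.0], 0.65)]
axle_handle [([348.0, 325.0, 410.0, 396.0], 0.83)]
catch []Traceback (most recent call last):
  File "<stdin>", line 8, in <module>
ValueError: it knows: axle_handle, catch, dispenser, near_hole, roll_center, roll_seat
```

View pics/scene0.png

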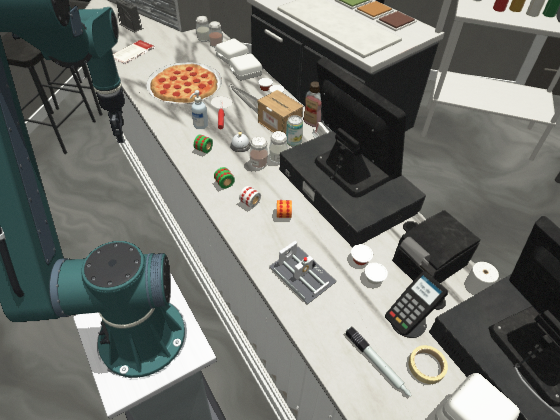

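The scene picture shows the dispenser at (303,270), the white/red roll at (250,197), and look-alikes that are green (203,144), (223,177) and orange (285,208). The axle lies with its handle at (355,337) and its tip at (408,394).

```bash
python3 - <<'E'
from bench import r
import cv2,numpy as np
for c in ("top","wrist"):
    s=r.snapshot(c); cv2.imwrite(f"pics/{c}0.png",s["frame"][:,:,::-1]); np.savez(f"pics/{c}0.npz",**s)
    print(c,s["camera_matrix"].round(1).tolist(),s["T"].round(3).tolist())
    for l in ("dispenser","roll_center","axle_handle","catch","near_hole"):
      try: print(l,[(np.round(d["extent"]).tolist(),round(d["confidence"],2)) for d in r.recognise(l,c)])
      except Exception as e: print(l,e)
E
```

```text
top [[388.6, 0.0, 282.1], [0.0, 388.6, 211.4], [0.0, 0.0, 1.0]] [[-0.351, -0.913, 0.209, 257.628], [-0.936, 0.341, -0.083, 282.674], [0.004, -0.225, -0.974, 1291.476], [0.0, 0.0, 0.0, 1.0]]
dispenser [([320.0, 173.0, 379.0, 228.0], 0.77)]
roll_center [([242.0, 218.0, 262.0, 242.0], 0.69), ([212.0, 243.0, 228.0, 264.0], 0.58), ([268.0, 191.0, 287.0, 209.0], 0.58)]
axle_handle [([407.0, 146.0, 467.0, 179.0], 0.79)]
catch []
near_hole [([319.0, 177.0, 378.0, 229.0], 0.61)]
wrist [[364.4, 0.0, 275.7], [0.0, 364.4, 208.9], [0.0, 0.0, 1.0]] [[0.313, 0.901, 0.3, 111.233], [0.95, -0.296, -0.1, 596.687], [-0.001, 0.317, -0.949, 373.076], [0.0, 0.0, 0.0, 1.0]]
dispenser []
roll_center [([371.0, 365.0, 400.0, 405.0], 0.86)]
axle_handle []
catch []
near_hole []
```

View pics/top0.png

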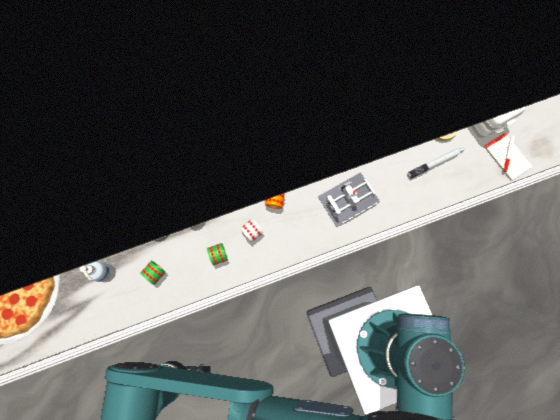

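The top picture shows the target white/red roll at (252,230), with look-alikes that are green (153,272), (217,254) and orange (275,202). The dispenser is at (349,200). The axle handle is at (418,172), with its tip at (465,150).

```bash
cat >h.py <<'E'
import numpy as np
def ray(K,T,u,v):
    d=T[:3,:3]@np.linalg.solve(K,[u,v,1.0]); return T[:3,3],d
def onz(s,u,v,z):
    o,d=ray(s["camera_matrix"],s["T"],u,v); return (o+d*(z-o[2])/d[2])
def proj(s,p):
    c=np.linalg.inv(s["T"])@np.r_[p,1]; q=s["camera_matrix"]@c[:3]; return q[:2]/q[2]
E
python3 - <<'E'
from bench import r
from h import *
t=dict(np.load("pics/top0.npz")); s=r.snapshot("scene"); np.savez("pics/scene0.npz",**s)
for n,a,b,z in (("roll",(252,230),(250,197.5),30),("disp",(349,200),(303,271),15),("handle",(418,172),(356,339),12),("tip",(465,150),(408,393),12)):
    print(n,onz(t,*a,z).round(),onz(s,*b,z).round())
E
```

```text
roll [505. 290.  30.] [505. 287.  30.]
disp [490. -53.  15.] [501. -56.  15.]
handle [ 499. -316.   12.] [ 504. -317.   12.]
tip [ 515. -506.   12.] [ 526. -502.   12.]
```

Call:
apply_moves(
  motion=[
    [[0.028, -0.045, 0, 0, 0.0854], [0.028, -0.045, 0, 0, 0.0854], [0.028, -0.045, 0, 0, 0.0854], [0.028, -0.045, 0, 0, 0.0854], [0.028, -0.045, 0, 0, 0.0854], [0.028, -0.045, 0, 0, 0.0854], [0.028, -0.045, 0, 0, 0.0854], [0.028, -0.045, 0, 0, 0.0854], [0.028, -0.045, 0, 0, 0.0854], [0.028, -0.045, 0, 0, 0.0854], [0, 0, 0, 0, 0.0854], [0, 0, 0, 0, 0.0854]],
  ],
)

```text
time: 2.4
eef_pos: [467.1, 120.0, 303.8]
ee_rot: [173.8, 90.0, 155.5]
ft_force: [-1.0, 0.4, -0.5]
finger_gap: 85.1
```

```bash
cat >>h.py <<'E'
def look(r,name,tag,labels=("dispenser","roll_center","axle_handle")):
    import cv2
    s=r.snapshot(name); cv2.imwrite(f"pics/{tag}.png",s["frame"][:,:,::-1]); np.savez(f"pics/{tag}.npz",**s)
    q=r.sense(); print(q["time"],q["eef_pos"].round(1),q["ft_force"].round(1),round(q["finger_gap"],1),q["q"].round(1))
    for l in labels:
        print(l,[(np.round(d["extent"]).tolist(),round(d["confidence"],2)) for d in r.recognise(l,name)])
    return s
E
python3 - <<'E'
from bench import r
from h import *
look(r,"wrist","w1")
E
```

```text
2.45 [466.8 120.5 303.7] [-0.3  0.3 -0.2] 85.7 [  6.2  10.8 100.6   0.   68.6 -65.6]
dispenser [([37.0, 159.0, 232.0, 318.0], 0.86)]
roll_center [([555.0, 60.0, 559.0, 106.0], 0.7), ([335.0, 224.0, 407.0, 291.0], 0.63), ([423.0, 115.0, 508.0, 198.0], 0.58)]
axle_handle [([37.0, 159.0, 231.0, 322.0], 0.18)]
```

View pics/w1.png

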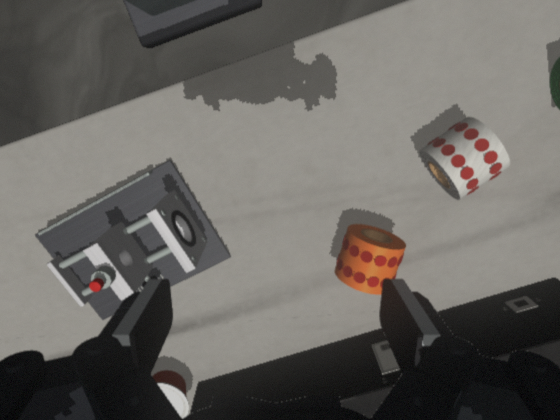

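The wrist view shows the target roll at (465,158) and the orange look-alike at (371,258). The dispenser base has corners near (37,236), (170,160) and (230,262), with the catch's red cap at (96,285) and the near-cheek hole at (183,228) facing right (+y).

```bash
cat >>h.py <<'E'
def fitroll(s,mask,z,x0):
    import cv2
    from scipy.optimize import minimize
    a=np.linspace(0,2*np.pi,40)
    def hull(p):
        x,y,w=p[0],p[1],p[2]/50; ax=np.array([-np.sin(w),np.cos(w),0]); px=np.array([np.cos(w),np.sin(w),0])
        P=[np.array([x,y,z])+e*25*ax+30*(np.cos(t)*px+np.sin(t)*np.array([0,0,1])) for e in(-1,1) for t in a]
        P=np.array([proj(s,q) for q in P],np.float32)
        m=np.zeros((1680,2240),np.uint8); cv2.fillConvexPoly(m,np.round(cv2.convexHull(P)[:,0]*4+1.5).astype(int),1); return m>0
    M=cv2.resize(mask.astype(np.uint8),(2240,1680),interpolation=cv2.INTER_NEAREST)>0
    c=lambda p:1-(hull(p)&M).sum()/(hull(p)|M).sum()
    o=min((minimize(c,[x0[0],x0[1],w*50],method="Nelder-Mead",options=dict(initial_simplex=[[x0[0]+i,x0[1]+j,(w+k)*50] for i,j,k in((0,0,0),(12,0,0),(0,12,0),(0,0,.3))])) for w in(-.6,0,.6)),key=lambda o:o.fun)
    return o.x/[1,1,50],1-o.fun
E
python3 - <<'E'
from bench import r
from h import *
import cv2
s=dict(np.load("pics/w1.npz"))
p0=onz(s,465,158,30); print(p0)
for d in r.trace("roll_center","wrist"):
    e=d["extent"]
    if e[0]<465<e[2] and e[1]<158<e[3]: print(fitroll(s,d["mask"],30,p0[:2]))
for q in((37,236),(170,160),(230,262)): print(onz(s,*q,8).round(1))
im=cv2.imread("pics/w1.png")[140:340,20:260]; cv2.imwrite("pics/w1c.png",cv2.resize(im,None,fx=3,fy=3,interpolation=2))
E
```

```text
[507.14731132 296.86408275  30.        ]
(array([5.06343826e+02, 2.93640248e+02, 3.46200639e-01]), np.float64(0.9784328687899112))
[ 454.5 -147.1    8. ]
[423.2  23.1   8. ]
[549.3  40.6   8. ]
```

View pics/w1c.png

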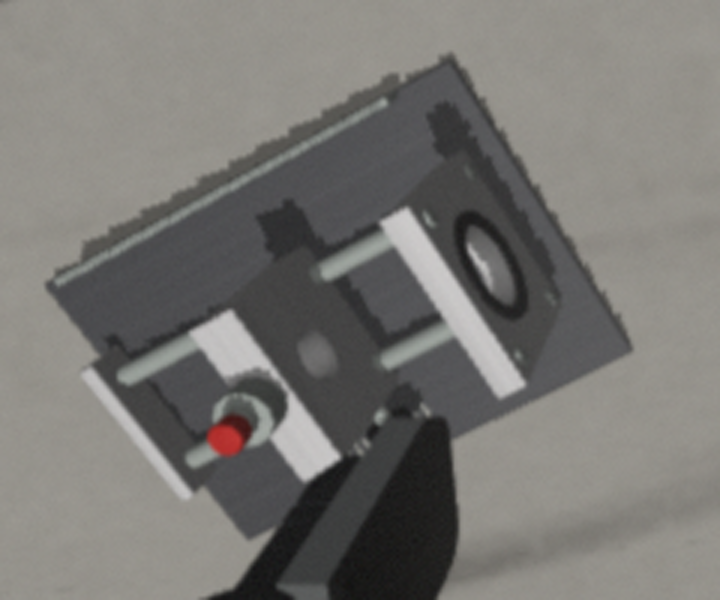

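```bash
cat >>h.py <<'E'
def fitdisp(s,obs,p0):
    from scipy.optimize import least_squares
    def w(p,q):
        x,y,z=q; y=y+(p[3] if len(q)>3 else 0) if False else y
        c,n=np.cos(p[2]),np.sin(p[2]); return np.array([p[0]+c*x-n*y,p[1]+n*x+c*y,z])
    def f(p):
        e=[]
        for (x,y,z,fl),uv in obs:
            if fl=="f": y=y+p[3]
            if fl=="b": z=p[4]
            e.append(proj(s,w(p,(x,y,z)))-uv)
        return np.ravel(e)
    o=least_squares(f,p0,loss="soft_l1"); return o.x,f(o.x).reshape(-1,2)
E
python3 - <<'E'
from h import *
s=dict(np.load("pics/w1.npz"))
C=lambda u,v:np.array([u/3+20-.3,v/3+140-.3])
obs=[((-33,29,70,""),C(380,218)),((-33,39,70,""),C(408,207)),((33,39,70,""),C(525,385)),((33,29,70,""),C(500,398)),
((0,39,43,""),C(490,265)),((-30,0,66,"f"),C(235,310)),((30,0,66,"f"),C(340,462)),((-30,-16,66,"f"),C(190,325)),((30,-16,66,"f"),C(305,480)),
((-62,52,0,"b"),C(447,58)),((62,52,0,"b"),C(632,348)),((-62,-124,0,"b"),C(47,287))]
p,e=fitdisp(s,obs,[490,-50,.15,-40,8]); print(p,e.round(1).tolist())
E
```

```text
[ 4.92187106e+02 -1.81226068e+01  1.73815222e-01 -2.85366409e+01
  5.20715298e+00] [[-0.8, 1.0], [-0.7, -0.4], [0.6, -0.2], [-0.2, 0.1], [-0.0, -0.1], [-1.0, -0.3], [2.0, -0.5], [0.0, 2.2], [0.1, 0.3], [0.9, -0.3], [1.0, 0.5], [-0.9, -0.9]]
```

Call:
apply_moves(
  motion=[
    [[0.0066, 0.029, -0.02, -0.151, 0.0854], [0.0066, 0.029, -0.02, -0.151, 0.0854], [0.0066, 0.029, -0.02, -0.151, 0.0854], [0.0066, 0.029, -0.02, -0.151, 0.0854], [0.0066, 0.029, -0.02, -0.151, 0.0854], [0.0066, 0.0285, -0.02, -0.151, 0.0854], [0, 0, 0, 0, 0.0854]],
  ],
)

```text
time: 3.52
eef_pos: [506.1, 295.4, 182.4]
ee_rot: [-93.8, 89.9, -163.7]
ft_force: [-0.7, -0.1, -0.1]
finger_gap: 85.7
```

```bash
python3 - <<'E'
from bench import r
from h import *
s=look(r,"wrist","w2",())
for d in r.trace("roll_center","wrist"):
    e=d["extent"];c=onz(s,(e[0]+e[2])/2,(e[1]+e[3])/2,30); print(c,d["confidence"])
    if np.hypot(*(c[:2]-[506,293]))<50: print(fitroll(s,d["mask"],30,c[:2]))
E
```

```text
3.575 [506.1 294.3 183.2] [1.4 0.1 0.4] 84.8 [23.4 27.  95.6 -0.  57.5  3.3]
[508.92715239 293.92178323  30.        ] 0.75
(array([5.06794035e+02, 2.94803178e+02, 3.33993403e-01]), np.float64(0.9820516258799866))
[476.69783586 404.82174159  30.        ] 0.74
[576.93038048 196.24305574  30.        ] 0.64
```

Call:
apply_moves(
  motion=[
    [[0.0005, 0.0005, -0.048, -0.012, 0.0854], [0, 0, -0.048, 0, 0.0854], [0, 0, 0, 0, 0.0854], [0, 0, 0, 0, 0.04], [0, 0, 0, 0, 0.04], [0, 0, 0, 0, 0.04], [0, 0, 0, 0, 0.04], [0, 0, 0.03, 0, 0.04], [0, 0, 0.04, 0, 0.04], [0, 0, 0.04, 0, 0.04], [0, 0, 0, 0, 0.04]],
  ],
)

```text
time: 5.0
eef_pos: [510.1, 295.1, 202.9]
ee_rot: [94.2, 89.4, 23.4]
ft_force: [0.2, -0.4, -1.8]
finger_gap: 58.9
```

Call:
apply_moves(
  motion=[
    [[-0.004, -0.042, 0.004, -0.028, 0.04], [-0.004, -0.042, 0.004, -0.028, 0.04], [-0.004, -0.042, 0.004, -0.028, 0.04], [-0.004, -0.042, 0.004, -0.028, 0.04], [-0.004, -0.042, 0.004, -0.028, 0.04], [-0.004, -0.042, 0.004, -0.025, 0.04], [0, 0, 0, 0, 0.04], [0, 0, 0, 0, 0.04]],
  ],
)

```text
time: 6.0
eef_pos: [483.3, 42.1, 221.7]
ee_rot: [-161.1, 90.0, 118.6]
ft_force: [-0.4, -0.8, -1.1]
finger_gap: 58.3
```

```bash
python3 - <<'E'
from bench import r
from h import *
import cv2
s=look(r,"wrist","w3",("dispenser","roll_center"))
print(r.sense()["ee_rot"])
cv2.imwrite("pics/w3c.png",cv2.resize(cv2.imread("pics/w3.png"),(784,588),interpolation=2))
E
```

```text
6.05 [483.4  42.5 221.7] [ 0.4 -0.1 -1.4] 58.4 [ -3.1  16.9 106.    0.   57.2 -12.9]
dispenser [([198.0, 205.0, 349.0, 374.0], 0.69)]
roll_center [([396.0, 1.0, 532.0, 77.0], 0.81), ([198.0, 212.0, 357.0, 401.0], 0.65)]
[-131.86677754   89.96969725  147.95220744]
```

View pics/w3c.png

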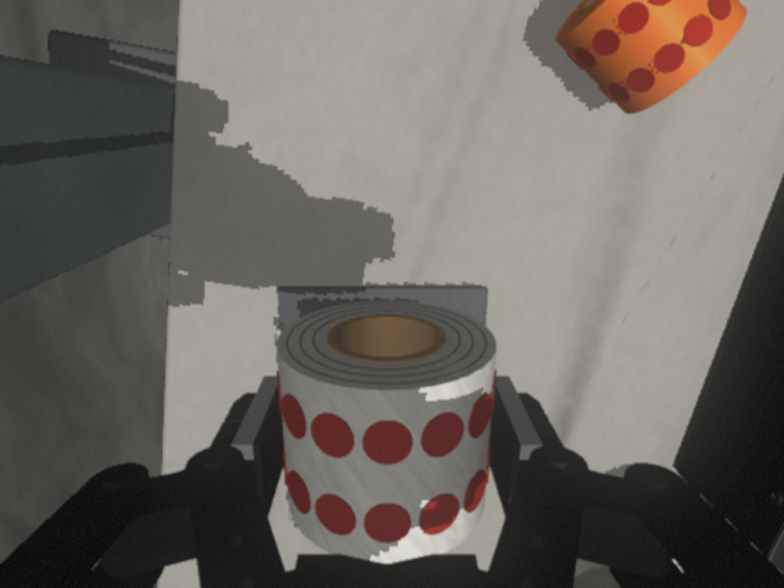

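The roll sits square in the gripper with its near face centre at about (387,340). The base's near edge shows from (278,290) to (487,287), parallel to the jaws.

```bash
python3 - <<'E'
from h import *
s=dict(np.load("pics/w3.npz")); k=lambda u,v:(u/1.4,v/1.4)
a,b=onz(s,*k(278,290),5.2),onz(s,*k(487,287),5.2); print(a,b,np.arctan2(*(b-a)[1::-1]))
w=.174; X=np.array([np.cos(w),np.sin(w)]);Y=np.array([-np.sin(w),np.cos(w)])
D=(a+b)[:2]/2-52*Y; print("disp from edge",D, np.linalg.norm(b-a))
tcp=np.array([483.3,42.3])
for v in(338,345):
  for z in(160,165,170):
    f=onz(s,*k(387,v),z)[:2]-tcp; print(v,z,"face rel tool x,y:",f@X,f@Y)
E
```

```text
[423.52915862  20.13901199   5.2       ] [544.59848561  42.7377643    5.2       ] 0.18453596972527772
disp from edge [493.06623497 -19.7764199 ] 123.16040575217956
338 160 face rel tool x,y: 1.574442286953699 25.069806013933874
338 165 face rel tool x,y: 1.5781370181334438 27.253586022242988
338 170 face rel tool x,y: 1.581831749313133 29.437366030552113
345 160 face rel tool x,y: 1.5655070624420513 22.936310091160827
345 165 face rel tool x,y: 1.569542836224546 25.20152207709648
345 170 face rel tool x,y: 1.573578610007041 27.466734063032135
```

Call:
apply_moves(
  motion=[
    [[0.0028, -0.02, 0, 0.002, 0.04], [0.0028, -0.02, 0, 0.002, 0.04], [0.0028, -0.021, 0, 0.002, 0.04], [0, 0, -0.03, 0, 0.04], [0, 0, -0.03, 0, 0.04], [0, 0, 0, 0, 0.04], [0, 0, 0, 0, 0.04]],
  ],
)

```text
time: 7.02
eef_pos: [492.5, -18.6, 162.5]
ee_rot: [71.3, 90.0, -8.5]
ft_force: [0.6, -0.7, -1.5]
finger_gap: 58.7
```

```bash
python3 - <<'E'
from bench import r
from h import *
import cv2
s=look(r,"wrist","w4",()); t=look(r,"scene","s4",())
a=cv2.imread("pics/w4.png"); b=cv2.imread("pics/s4.png")[200:320,240:370]
cv2.imwrite("pics/c4.png",np.hstack([cv2.resize(a,(440,330)),cv2.resize(b,(357,330),interpolation=2)]))
E
```

```text
7.075 [492.8 -18.7 162.8] [-0.9  0.1 -1.1] 58.5 [-10.2  22.4 108.4   0.   49.1 -20.3]
7.125 [492.9 -18.8 163. ] [ 0.2  0.3 -0.7] 58.7 [-10.2  22.4 108.4   0.   49.1 -20.3]
```

View pics/c4.png

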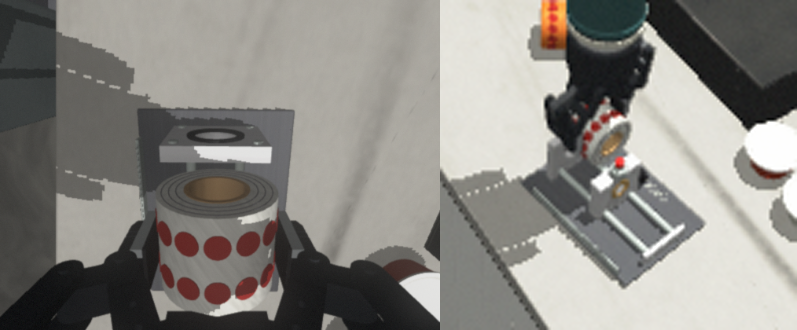

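The roll is centred over the gap: its centre column is 217 and the near cheek's is 216. The cheek's inner top edge is at row 162.

```bash
python3 - <<'E'
from h import *
s=dict(np.load("pics/w4.npz")); k=lambda u,v:np.array((u/440*560,v/330*420))
w=.178; X=np.array([np.cos(w),np.sin(w)]);Y=np.array([-np.sin(w),np.cos(w)]); tcp=np.array([492.7,-18.7])
for n,u,v,z in(("inner top edge",216,162,70),("outer top edge",216,147,70),("L",160,155,70),("R",272,155,70),("face",217,189,105),("core r",217,187,105),("base edge",216.5,109.5,5.2)):
    f=onz(s,*k(u,v),z)[:2]-tcp; print(n,f@X,f@Y)
E
```

```text
inner top edge 0.6923150779046426 29.839890369914382
outer top edge 0.7090158970924662 39.05165374999551
L -32.29306229763219 34.213181170586445
R 33.691829345374074 34.14390978107141
face 1.2489537392604826 27.630835678445568
core r 1.2496859387720265 28.672265822477165
base edge 0.9760646866936762 51.96074924586366
```

Call:
apply_moves(
  motion=[
    [[0, -0.0015, -0.02, 0, 0.04], [0, 0, -0.015, 0, 0.04], [0, 0, -0.015, 0, 0.04], [0, 0, -0.007, 0, 0.04], [0, 0, 0, 0, 0.04]],
  ],
)

```text
time: 7.75
eef_pos: [491.7, -20.5, 104.3]
ee_rot: [-109.8, 89.9, 170.3]
ft_force: [-0.2, 0.3, -2.0]
finger_gap: 58.6
```

Call:
apply_moves(
  motion=[
    [[0, 0, -0.002, 0, 0.04], [0, 0, -0.0015, 0, 0.04], [0, 0, 0, 0, 0.04]],
  ],
)

```text
time: 8.12
eef_pos: [492.4, -20.6, 103.0]
ee_rot: [68.7, 89.9, -11.2]
ft_force: [-4.0, 0.3, 15.1]
finger_gap: 58.6
```

Call:
apply_moves(
  motion=[
    [[0, 0, 0.001, 0, 0.04], [0, 0, 0, 0, 0.075], [0, 0, 0, 0, 0.075], [0, 0, 0, 0, 0.08], [0, 0, 0, 0, 0.08], [0, 0, 0.02, 0, 0.08], [0, 0, 0.06, 0, 0.08], [0, 0, 0.06, 0, 0.08], [0, 0, 0, 0, 0.08], [0, 0, 0, 0, 0.08]],
  ],
)

```text
time: 9.38
eef_pos: [491.6, -20.5, 242.2]
ee_rot: [-107.6, 90.0, 172.5]
ft_force: [-0.4, 0.2, -1.2]
finger_gap: 80.3
```

```bash
python3 - <<'E'
from bench import r
from h import *
import cv2
s=look(r,"wrist","w5",())
for d in r.trace("roll_center","wrist"):
    e=d["extent"];c=onz(s,(e[0]+e[2])/2,(e[1]+e[3])/2,42); print(c,d["confidence"])
    if np.hypot(*(c[:2]-[492,-19]))<60: print(fitroll(s,d["mask"],42,c[:2]))
cv2.imwrite("pics/w5c.png",cv2.resize(cv2.imread("pics/w5.png"),(784,588),interpolation=2))
E
```

```text
9.425 [491.  -20.4 241.4] [-0.5 -0.1 -0.7] 80.4 [-10.4  15.8 104.   -0.   60.3 -20.5]
[493.30390459 -22.18182601  42.        ] 0.75
(array([ 4.92641656e+02, -2.09901901e+01,  1.73616307e-01]), np.float64(0.9038060171694101))
```

View pics/w5c.png

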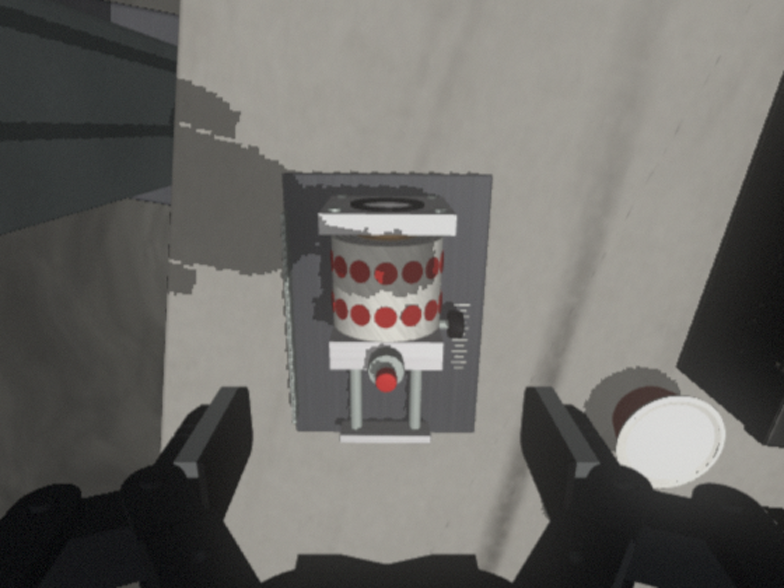

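The roll lies on the bars between the cheeks, at (386,285) in the enlarged view. The near cheek top is at rows 213–235, the far cheek top at rows 342–369, and the base corners are (283,173), (493,176), (297,431) and (475,433).

```bash
python3 - <<'E'
from h import *
s=dict(np.load("pics/w5.npz")); C=lambda u,v:np.array([u/1.4-.3,v/1.4-.3])
obs=[((-33,29,70,""),C(319,235)),((33,29,70,""),C(457,235)),((-33,39,70,""),C(320,213)),((33,39,70,""),C(456,213)),
((0,39,43,""),C(387,205)),((-30,0,66,"f"),C(330,342)),((30,0,66,"f"),C(443,342)),((-30,-16,66,"f"),C(330,369)),((30,-16,66,"f"),C(442,369)),
((-62,52,0,"b"),C(283,173)),((62,52,0,"b"),C(493,176)),((-62,-124,0,"b"),C(297,431)),((62,-124,0,"b"),C(475,433))]
p,e=fitdisp(s,obs,[492,-19,.17,-30,5]); print(p,e.round(1).tolist())
E
```

```text
[ 4.92681221e+02 -1.82296057e+01  1.68763875e-01 -2.87993011e+01
  5.57580590e+00] [[-0.0, -0.4], [-0.6, 0.2], [-1.3, 0.4], [0.9, 1.2], [0.5, 0.2], [-0.4, -0.4], [0.7, 0.1], [0.2, -0.1], [0.5, 0.5], [-0.8, -0.4], [0.3, -1.5], [-0.3, 0.2], [-0.1, -0.4]]
```

Call:
apply_moves(
  motion=[
    [[0.002, -0.044, 0, -0.008, 0.06], [0.002, -0.044, 0, -0.008, 0.06], [0.002, -0.044, 0, -0.008, 0.06], [0.002, -0.044, 0, -0.008, 0.06], [0.002, -0.044, 0, -0.008, 0.06], [0.002, -0.044, 0, -0.008, 0.06], [0.002, -0.044, 0, -0.008, 0.06], [0.002, -0.044, 0, -0.008, 0.06], [0, 0, 0, 0, 0.06], [0, 0, 0, 0, 0.06]],
  ],
)

```text
time: 10.72
eef_pos: [507.1, -371.7, 240.4]
ee_rot: [-143.5, 89.8, 132.9]
ft_force: [-0.2, 0.3, -0.8]
finger_gap: 60.2
```

```bash
python3 - <<'E'
from bench import r
from h import *
import cv2
s=look(r,"wrist","w6",())
print([(np.round(d["extent"]).tolist(),d["confidence"]) for d in r.trace("axle_handle","wrist")])
cv2.imwrite("pics/w6c.png",cv2.resize(cv2.imread("pics/w6.png"),(784,588),interpolation=2))
E
```

```text
10.775 [ 507.3 -371.2  240.8] [ 0.5  0.8 -1.3] 59.8 [-42.5  26.3  86.8   0.   67.1 -48.9]
[([265.0, 74.0, 299.0, 329.0], 0.67)]
```

View pics/w6c.png

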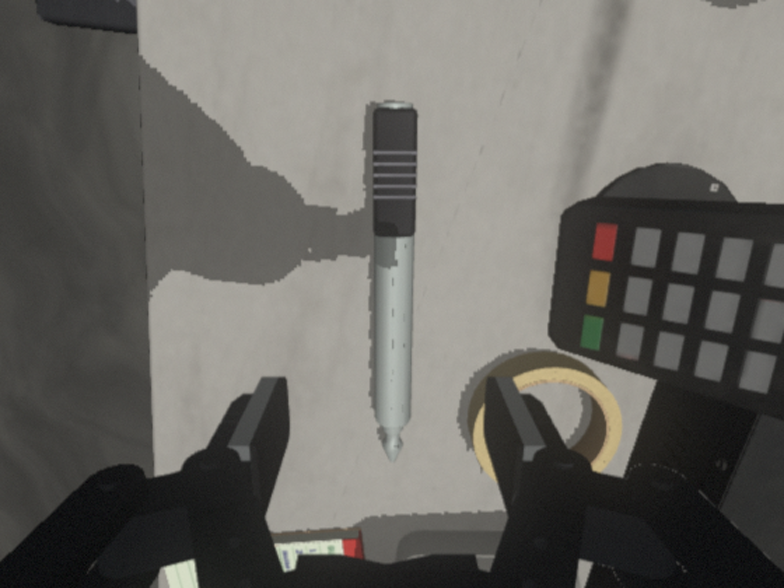

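The axle lies along column 395. Its handle spans rows 107–236 (columns 373–417), and the rod tip is at (394,459).

```bash
python3 - <<'E'
from h import *
s=dict(np.load("pics/w6.npz")); k=lambda u,v:(u/1.4,v/1.4)
tip=onz(s,*k(394,460),12); js=onz(s,*k(393.5,237),24); he=onz(s,*k(395,108),24); js2=onz(s,*k(394,237),22)
sh=onz(s,*k(392.5,428),12)
print(tip,js,he,np.linalg.norm(tip-js2),np.linalg.norm(he-js))
for a,b in((js2,tip),(he,tip),(he,js)): d=b-a; print(np.arctan2(d[0],-d[1]))
d=(tip-he)[:2]; d/=np.linalg.norm(d); print("handle centre",tip[:2]-194*d, js[:2]-35*d, he[:2]+35*d,"shoulder",sh, tip[:2]-32*d)
E
```

```text
[ 528.41486359 -508.3107637    12.        ] [ 509.54371628 -350.34117445   24.        ] [ 502.33247163 -281.56459852   24.        ] 158.97600759356692 69.15359315363848
0.11695932106059198
0.11452568006067938
0.10446858829279376
handle centre [ 506.24541881 -315.58163845] [ 505.54407418 -315.57045598] [ 506.33211373 -316.33531699] shoulder [ 524.45129736 -483.08327683   12.        ] [ 524.75804796 -476.52039252]
```

Call:
apply_moves(
  motion=[
    [[0.0005, 0.018, -0.04, 0, 0.045], [0.0006, 0.0176, -0.04, 0, 0.045], [0, 0, -0.04, 0, 0.045], [0, 0, -0.025, 0, 0.045], [0, 0, -0.014, 0, 0.045], [0, 0, 0, 0, 0.045], [0, 0, 0, 0, 0.045]],
  ],
)

```text
time: 11.7
eef_pos: [509.7, -337.3, 84.4]
ee_rot: [41.9, 89.9, -41.7]
ft_force: [0.3, 0.2, 0.3]
finger_gap: 45.0
```

Call:
apply_moves(
  motion=[
    [[0, 0, -0.007, 0, 0.045], [0, 0, 0, 0, 0.045], [0, 0, 0, 0, 0.01], [0, 0, 0, 0, 0.01], [0, 0, 0, 0, 0.01], [0, 0, 0, 0, 0.01], [0, 0, 0, 0, 0.01]],
  ],
)

```text
time: 12.58
eef_pos: [509.3, -337.2, 76.7]
ee_rot: [31.6, 90.0, -52.0]
ft_force: [-0.7, 0.3, 5.6]
finger_gap: 23.0
```

```bash
python3 - <<'E'
from bench import r
q=r.sense(); print(q["eef_pos"],q["ft_force"],q["finger_gap"])
E
```

```text
[ 509.25579943 -337.17393147   76.72925922] [-0.68044589  0.30625637  5.62001105] 22.97806558513239
```

Call:
apply_moves(
  motion=[
    [[0, 0, 0.03, 0, 0.01], [0, 0, 0.05, 0, 0.01], [0, 0, 0.05, 0, 0.01], [0, 0.01, 0.01, 0, 0.01], [-0.005, 0.035, 0, 0.006, 0.01], [-0.005, 0.045, 0, 0.006, 0.01], [-0.005, 0.045, 0, 0.006, 0.01], [-0.005, 0.045, 0, 0.006, 0.01], [-0.005, 0.045, 0, 0.006, 0.01], [-0.005, 0.045, 0, 0.006, 0.01], [-0.005, 0.045, 0, 0.006, 0.01], [-0.005, 0.045, 0, 0.006, 0.01], [-0.005, 0.045, 0, 0.006, 0.01], [-0.005, 0.045, 0, 0.006, 0.01], [-0.005, 0.045, 0, 0, 0.01], [0, 0.035, 0, 0, 0.01], [0, 0.011, 0, 0, 0.01], [0, 0, 0, 0, 0.01], [0, 0, 0, 0, 0.01]],
  ],
)

```text
time: 14.95
eef_pos: [453.7, 203.0, 215.9]
ee_rot: [-69.3, 89.9, -149.5]
ft_force: [0.3, -0.1, -2.0]
finger_gap: 23.0
```

```bash
python3 - <<'E'
from bench import r
from h import *
import cv2
s=look(r,"wrist","w7",())
cv2.imwrite("pics/w7c.png",cv2.resize(cv2.imread("pics/w7.png"),(784,588),interpolation=2))
E
```

```text
15.0 [453.9 202.9 216. ] [ 0.3  1.2 -1.6] 22.7 [ 16.1  18.2 104.9  -0.   56.9   6.4]
```

View pics/w7c.png

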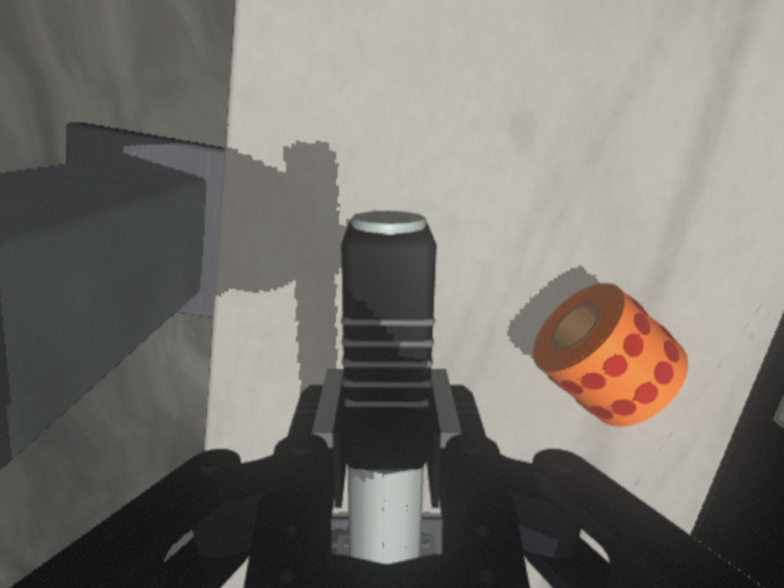

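The axle is held square in the jaws (handle columns 343–436, shaft below). Next I'll check its tilt from the scene and top cameras using masks.

```bash
cat > tilt.py <<'E'
from bench import r
from h import *
import cv2
q=r.sense(); tcp=q["eef_pos"]; w=np.deg2rad(q["q"][0]-q["q"][5]); print(tcp.round(1),q["ft_force"].round(1),w)
Y=np.array([-np.sin(w),np.cos(w),0])
for c in("scene","top"):
    s=look(r,c,"t_"+c,())
    h=tcp+20*Y-[0,0,64.7]
    for d in r.trace("axle_handle",c):
        m=d["mask"]; v,u=np.nonzero(m); pts=np.c_[u,v].astype(float); e=d["extent"]
        mu=pts.mean(0); a=np.linalg.svd(pts-mu,full_matrices=False)[2][0]
        for t in(-2,0,2):
            dv=-Y*np.cos(np.deg2rad(t))+np.array([0,0,np.sin(np.deg2rad(t))])
            P=[proj(s,h+dv*k) for k in(35,194)]; pd=P[1]-P[0]; pa=a*np.sign(a@pd)
            print(c,round(d["confidence"],2),np.round(e),"tilt up",t,"pred",np.round(P,1).tolist(),"angdiff",np.rad2deg(np.arctan2(pd[0]*pa[1]-pd[1]*pa[0],pd@pa)).round(2), "mask n",m.sum())
    cv2.imwrite(f"pics/t_{c}c.png",cv2.resize(s["frame"][150:310,200:360,::-1],None,fx=3.6,fy=3.6,interpolation=2))
E
python3 tilt.py
```

```text
[453.9 202.9 216. ] [ 0.3  1.2 -1.6] 0.17066834685919147
15.05 [454.  203.  216.2] [ 1.   0.7 -1.5] 22.7 [ 16.1  18.2 104.9  -0.   56.9   6.4]
scene 0.7 [248. 188. 284. 225.] tilt up -2 pred [[251.1, 196.4], [284.8, 227.4]] angdiff 1.0 mask n 435
scene 0.7 [248. 188. 284. 225.] tilt up 0 pred [[251.1, 196.1], [284.9, 225.9]] angdiff 2.21 mask n 435
scene 0.7 [248. 188. 284. 225.] tilt up 2 pred [[251.1, 195.9], [285.0, 224.4]] angdiff 3.46 mask n 435
15.15 [454.1 203.2 216.3] [ 0.6  0.8 -1.3] 23.0 [ 16.1  18.2 104.9  -0.   56.9   6.4]
top 0.75 [265. 205. 319. 241.] tilt up -2 pred [[286.8, 225.9], [331.6, 200.5]] angdiff 0.38 mask n 214
top 0.75 [265. 205. 319. 241.] tilt up 0 pred [[286.8, 225.8], [332.0, 199.9]] angdiff 0.69 mask n 214
top 0.75 [265. 205. 319. 241.] tilt up 2 pred [[286.8, 225.8], [332.2, 199.3]] angdiff 1.01 mask n 214
```

Call:
apply_moves(
  motion=[
    [[0.0005, 0, -0.04, 0, 0.01], [0, 0, -0.04, 0, 0.01], [0, 0, -0.028, 0, 0.01], [0, 0, 0, 0, 0.01], [0, 0, 0, 0, 0.01]],
  ],
)

```text
time: 15.82
eef_pos: [455.3, 204.1, 109.2]
ee_rot: [95.5, 89.9, 15.4]
ft_force: [0.0, 0.9, -1.3]
finger_gap: 22.7
```

```bash
python3 tilt.py
```

```text
[455.3 204.1 109.2] [ 0.   0.9 -1.3] 0.17171766955692613
15.875 [455.6 204.2 109.6] [ 0.2  0.7 -0.6] 22.9 [ 16.2  27.9 109.9   0.   42.    6.4]
scene 0.59 [247. 210. 282. 248.] tilt up -2 pred [[251.8, 218.4], [283.8, 248.8]] angdiff 1.15 mask n 331
scene 0.59 [247. 210. 282. 248.] tilt up 0 pred [[251.8, 218.1], [283.9, 247.5]] angdiff 2.25 mask n 331
scene 0.59 [247. 210. 282. 248.] tilt up 2 pred [[251.8, 217.9], [283.9, 246.1]] angdiff 3.4 mask n 331
15.975 [455.6 204.3 109.7] [ 0.1 -0.4 -2.6] 22.8 [ 16.2  27.9 110.    0.   42.    6.4]
top 0.67 [264. 214. 316. 246.] tilt up -2 pred [[285.8, 231.8], [327.0, 208.3]] angdiff 0.22 mask n 211
top 0.67 [264. 214. 316. 246.] tilt up 0 pred [[285.8, 231.7], [327.3, 207.8]] angdiff 0.51 mask n 211
top 0.67 [264. 214. 316. 246.] tilt up 2 pred [[285.8, 231.7], [327.5, 207.3]] angdiff 0.79 mask n 211
```

View pics/t_scenec.png

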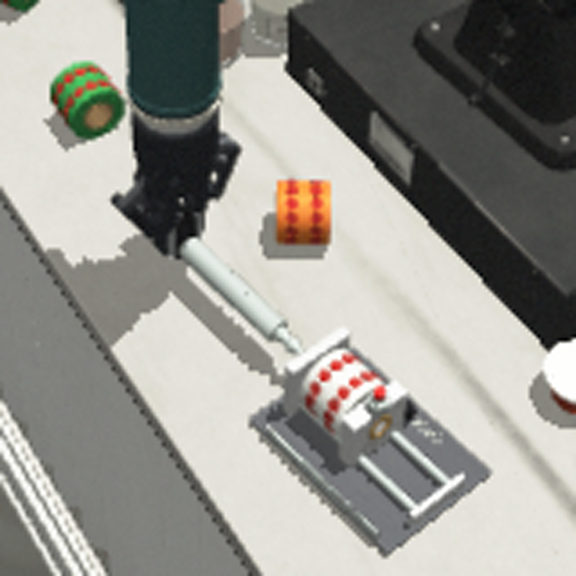

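The rod points at the near hole. Its tip is at about (297,350) in the crop, just outside the cheek.

Call:
apply_moves(
  motion=[
    [[-0.0012, 0, -0.0015, 0, 0.01], [0.0017, -0.0099, 0, 0, 0.01], [0.0017, -0.0099, 0, 0, 0.01], [0.0017, -0.0099, 0, 0, 0.01], [0.0017, -0.0099, 0, 0, 0.01], [0, 0, 0, 0, 0.01]],
  ],
)

```text
time: 16.77
eef_pos: [460.4, 163.6, 106.8]
ee_rot: [-82.1, 90.0, -162.4]
ft_force: [-0.0, 0.1, -2.4]
finger_gap: 22.9
```

Call:
apply_moves(
  motion=[
    [[0.0005, 0, 0.0008, 0, 0.01], [0.001, -0.0059, 0, 0, 0.01], [0.001, -0.0059, 0, 0, 0.01], [0.001, -0.0059, 0, 0, 0.01], [0, 0, 0, 0, 0.01]],
  ],
)

```text
time: 17.4
eef_pos: [463.8, 146.3, 107.7]
ee_rot: [-90.7, 90.0, -170.9]
ft_force: [1.2, -0.2, -1.9]
finger_gap: 22.4
```

```bash
cat > pos.py <<'E'
from bench import r
import numpy as np
P=[]
q=r.sense(); t=q["eef_pos"]; w=.171
d=t-[492.6,-18.3,0]; X=np.array([np.cos(w),np.sin(w),0]);Y=np.array([-np.sin(w),np.cos(w),0])
print("t",q["time"],"X",round(d@X,1),"Y",round(d@Y,1),"axle z",round(t[2]-64.7,1),"shoulder y",round(d@Y-142,1),"F",round(q["ft_force"]@X,1),round(q["ft_force"]@Y,1),round(q["ft_force"][2],1),"M",q["torque"].round(2),"gap",round(q["finger_gap"],1),"hd",np.deg2rad(q["q"][0]-q["q"][5]).round(4))
E
python3 pos.py
```

```text
t 17.4 X -0.4 Y 167.1 axle z 43.0 shoulder y 25.1 F 1.2 -0.4 -1.9 M [0.22 0.05 0.01] gap 22.4 hd 0.1713
```

Call:
apply_moves(
  motion=[
    [[0.0007, -0.0039, 0, 0, 0.01], [0.0007, -0.0039, 0, 0, 0.01], [0.0007, -0.0039, 0, 0, 0.01], [0, 0, 0, 0, 0.01]],
  ],
)

```text
time: 17.9
eef_pos: [465.8, 134.8, 107.7]
ee_rot: [-90.4, 90.0, -170.6]
ft_force: [-0.1, -0.1, -1.9]
finger_gap: 22.7
```

```bash
python3 pos.py
```

```text
t 17.9 X -0.3 Y 155.4 axle z 43.0 shoulder y 13.4 F -0.1 -0.0 -1.9 M [ 0.15 -0.03 -0.03] gap 22.7 hd 0.1716
```

Call:
apply_moves(
  motion=[
    [[0.0007, -0.0039, 0, 0, 0.01], [0.0007, -0.0039, 0, 0, 0.01], [0.0005, -0.003, 0, 0, 0.01], [0, 0, 0, 0, 0.01]],
  ],
)

```text
time: 18.4
eef_pos: [467.8, 124.0, 107.7]
ee_rot: [-81.8, 90.0, -161.9]
ft_force: [-0.1, -0.3, -1.9]
finger_gap: 22.6
```

```bash
python3 pos.py
```

```text
t 18.4 X -0.3 Y 144.4 axle z 43.0 shoulder y 2.4 F -0.2 -0.3 -1.9 M [0.13 0.07 0.07] gap 22.6 hd 0.1716
```

Tip should be just at the far hole. From here I use small steps.

Call:
apply_moves(
  motion=[
    [[0.0003, -0.002, 0, 0, 0.01], [0.0003, -0.002, 0, 0, 0.01], [0.0003, -0.002, 0, 0, 0.01], [0, 0, 0, 0, 0.01]],
  ],
)

```text
time: 18.9
eef_pos: [468.6, 118.1, 107.7]
ee_rot: [-86.3, 90.0, -166.4]
ft_force: [0.6, -0.2, -2.0]
finger_gap: 22.5
```

```bash
python3 pos.py
```

```text
t 18.9 X -0.4 Y 138.5 axle z 43.0 shoulder y -3.5 F 0.6 -0.3 -2.0 M [0.14 0.02 0.04] gap 22.5 hd 0.1718
```

Call:
apply_moves(
  motion=[
    [[0.0003, -0.002, 0, 0, 0.01], [0.0003, -0.002, 0, 0, 0.01], [0.0003, -0.002, 0, 0, 0.01], [0, 0, 0, 0, 0.01]],
  ],
)

```text
time: 19.4
eef_pos: [469.6, 112.1, 107.7]
ee_rot: [-93.3, 90.0, -173.4]
ft_force: [-0.6, -1.0, -1.8]
finger_gap: 22.9
```

```bash
python3 pos.py
```

```text
t 19.4 X -0.5 Y 132.4 axle z 43.0 shoulder y -9.6 F -0.8 -0.8 -1.8 M [0.14 0.04 0.01] gap 22.9 hd 0.1717
```

Call:
apply_moves(
  motion=[
    [[0.0003, -0.0015, 0, 0, 0.01], [0.0003, -0.0015, 0, 0, 0.01], [0, 0, 0, 0, 0.01]],
  ],
)

```text
time: 19.77
eef_pos: [470.1, 109.1, 107.7]
ee_rot: [-52.7, 90.0, -132.8]
ft_force: [-0.5, -0.2, -2.5]
finger_gap: 22.7
```

```bash
python3 pos.py
```

```text
t 19.775 X -0.5 Y 129.4 axle z 43.0 shoulder y -12.6 F -0.5 -0.1 -2.5 M [0.11 0.03 0.02] gap 22.7 hd 0.1719
```

Call:
apply_moves(
  motion=[
    [[0.0003, -0.0015, 0, 0, 0.01], [0.0003, -0.0015, 0, 0, 0.01], [0, 0, 0, 0, 0.01]],
  ],
)

```text
time: 20.15
eef_pos: [470.7, 106.3, 107.7]
ee_rot: [153.7, 90.0, 73.5]
ft_force: [-0.4, 2.8, -3.1]
finger_gap: 22.6
```

```bash
python3 pos.py
```

```text
t 20.15 X -0.3 Y 126.5 axle z 43.0 shoulder y -15.5 F 0.1 2.8 -3.1 M [0.62 0.06 0.1 ] gap 22.6 hd 0.1722
```

Call:
apply_moves(
  motion=[
    [[0.0002, -0.001, 0, 0, 0.01], [0.0002, -0.001, 0, 0, 0.01], [0, 0, 0, 0, 0.01]],
  ],
)

```text
time: 20.52
eef_pos: [471.1, 104.4, 107.7]
ee_rot: [174.5, 90.0, 94.3]
ft_force: [-0.8, 4.2, -2.4]
finger_gap: 23.0
```

```bash
python3 pos.py
```

```text
t 20.525 X -0.3 Y 124.6 axle z 43.0 shoulder y -17.4 F -0.1 4.3 -2.4 M [1.04 0.05 0.08] gap 23.0 hd 0.1723
```

Call:
apply_moves(
  motion=[
    [[0.0002, -0.001, 0, 0, 0.01], [0.0002, -0.001, 0, 0, 0.01], [0, 0, 0, 0, 0.01]],
  ],
)

```text
time: 20.9
eef_pos: [471.4, 102.3, 107.7]
ee_rot: [-123.2, 90.0, 156.7]
ft_force: [0.4, 5.2, -2.7]
finger_gap: 22.9
```

```bash
python3 pos.py
```

```text
t 20.9 X -0.3 Y 122.4 axle z 43.0 shoulder y -19.6 F 1.3 5.0 -2.7 M [0.95 0.05 0.06] gap 22.9 hd 0.1722
```

Call:
apply_moves(
  motion=[
    [[0.0002, -0.001, 0, 0, 0.01], [0.0002, -0.001, 0, 0, 0.01], [0, 0, 0, 0, 0.01]],
  ],
)

```text
time: 21.28
eef_pos: [471.9, 100.1, 107.6]
ee_rot: [-44.1, 90.0, -124.2]
ft_force: [0.2, 3.7, -2.9]
finger_gap: 23.0
```

```bash
python3 pos.py
```

```text
t 21.275 X -0.3 Y 120.2 axle z 42.9 shoulder y -21.8 F 0.8 3.6 -2.9 M [0.75 0.02 0.09] gap 23.0 hd 0.1718
```

Call:
apply_moves(
  motion=[
    [[0.0002, -0.001, 0, 0, 0.01], [0.0002, -0.001, 0, 0, 0.01], [0.0002, -0.001, 0, 0, 0.01], [0, 0, 0, 0, 0.01]],
  ],
)

```text
time: 21.78
eef_pos: [472.6, 96.9, 107.7]
ee_rot: [-12.6, 90.0, -92.7]
ft_force: [0.5, 1.1, -3.6]
finger_gap: 22.9
```

```bash
python3 pos.py
```

```text
t 21.775 X -0.1 Y 116.9 axle z 43.0 shoulder y -25.1 F 0.7 1.0 -3.6 M [0.48 0.04 0.07] gap 22.9 hd 0.1715
```

Call:
apply_moves(
  motion=[
    [[0.0002, -0.001, 0, 0, 0.01], [0.0002, -0.001, 0, 0, 0.01], [0, 0, 0, 0, 0.01]],
  ],
)

```text
time: 22.15
eef_pos: [473.0, 94.9, 107.7]
ee_rot: [-12.3, 90.0, -92.4]
ft_force: [0.5, -1.0, -1.9]
finger_gap: 22.7
```

```bash
python3 pos.py
```

```text
t 22.15 X -0.1 Y 114.9 axle z 43.0 shoulder y -27.1 F 0.3 -1.1 -1.9 M [ 0.27 -0.03  0.06] gap 22.7 hd 0.1716
```

Call:
apply_moves(
  motion=[
    [[0.0001, -0.0005, 0, 0, 0.01], [0.0001, -0.0005, 0, 0, 0.01], [0, 0, 0, 0, 0.01]],
  ],
)

```text
time: 22.52
eef_pos: [473.1, 94.2, 107.7]
ee_rot: [-58.3, 90.0, -138.4]
ft_force: [0.3, 1.3, -2.5]
finger_gap: 22.8
```

```bash
python3 pos.py
```

```text
t 22.525 X -0.1 Y 114.1 axle z 43.0 shoulder y -27.9 F 0.6 1.3 -2.5 M [0.38 0.   0.04] gap 22.8 hd 0.1719
```

Call:
apply_moves(
  motion=[
    [[0.0001, -0.0005, 0, 0, 0.01], [0.0001, -0.0005, 0, 0, 0.01], [0, 0, 0, 0, 0.01]],
  ],
)

```text
time: 22.9
eef_pos: [473.3, 93.0, 107.6]
ee_rot: [-28.5, 90.0, -108.7]
ft_force: [1.0, -0.7, -2.8]
finger_gap: 23.0
```

```bash
python3 pos.py
```

```text
t 22.9 X -0.1 Y 113.0 axle z 42.9 shoulder y -29.0 F 0.8 -0.9 -2.8 M [ 0.19 -0.02  0.04] gap 23.0 hd 0.1717
```

Call:
apply_moves(
  motion=[
    [[0.0001, -0.0005, 0, 0, 0.01], [0.0001, -0.0005, 0, 0, 0.01], [0, 0, 0, 0, 0.01]],
  ],
)

```text
time: 23.28
eef_pos: [473.5, 92.3, 107.7]
ee_rot: [-136.6, 90.0, 143.3]
ft_force: [-0.2, 2.8, -2.0]
finger_gap: 22.6
```

```bash
python3 pos.py
```

```text
t 23.275 X -0.1 Y 112.2 axle z 43.0 shoulder y -29.8 F 0.3 2.8 -2.0 M [0.59 0.02 0.04] gap 22.6 hd 0.1721
```

Call:
apply_moves(
  motion=[
    [[0.0001, -0.0005, 0, 0, 0.01], [0.0001, -0.0005, 0, 0, 0.01], [0, 0, 0, 0, 0.01]],
  ],
)

```text
time: 23.65
eef_pos: [473.5, 91.5, 107.6]
ee_rot: [-148.5, 90.0, 131.3]
ft_force: [-1.1, 5.4, -2.0]
finger_gap: 22.8
```

```bash
python3 pos.py
```

```text
t 23.65 X -0.1 Y 111.4 axle z 42.9 shoulder y -30.6 F -0.1 5.5 -2.0 M [1.09 0.12 0.06] gap 22.8 hd 0.1723
```

Call:
apply_moves(
  motion=[
    [[0.0001, -0.0005, 0, 0, 0.01], [0.0001, -0.0005, 0, 0, 0.01], [0, 0, 0, 0, 0.01]],
  ],
)

```text
time: 24.02
eef_pos: [473.5, 91.3, 107.6]
ee_rot: [-168.6, 89.9, 111.2]
ft_force: [-2.1, 10.7, -1.4]
finger_gap: 22.6
```

```bash
python3 pos.py
```

```text
t 24.025 X -0.2 Y 111.2 axle z 42.9 shoulder y -30.8 F -0.2 10.9 -1.4 M [1.87 0.25 0.14] gap 22.6 hd 0.1733
```

Call:
apply_moves(
  motion=[
    [[-0.0002, 0.001, 0, 0, 0.01], [-0.0002, 0.001, 0, 0, 0.01], [0, 0, 0, 0, 0.01]],
  ],
)

```text
time: 24.4
eef_pos: [473.6, 91.8, 107.6]
ee_rot: [-11.6, 90.0, -91.7]
ft_force: [0.0, -1.2, -3.0]
finger_gap: 22.6
```

```bash
python3 pos.py
```

```text
t 24.4 X -0.0 Y 111.7 axle z 42.9 shoulder y -30.3 F -0.2 -1.2 -3.0 M [ 0.08 -0.03  0.  ] gap 22.6 hd 0.1715
```

Call:
apply_moves(
  motion=[
    [[-0.0001, 0.0007, 0, 0, 0.01], [0, 0, 0, 0, 0.01]],
  ],
)

```text
time: 24.65
eef_pos: [473.5, 92.7, 107.7]
ee_rot: [14.9, 90.0, -65.2]
ft_force: [0.4, -2.2, -2.8]
finger_gap: 22.9
```

```bash
python3 pos.py
```

```text
t 24.65 X 0.1 Y 112.6 axle z 43.0 shoulder y -29.4 F 0.0 -2.3 -2.8 M [-0.06  0.09  0.  ] gap 22.9 hd 0.1717
```

Call:
apply_moves(
  motion=[
    [[0.0001, -0.001, 0, 0, 0.01], [0.0001, -0.0007, -0.0005, 0, 0.01], [0, 0, 0, 0, 0.01]],
  ],
)

```text
time: 25.02
eef_pos: [473.6, 91.5, 107.2]
ee_rot: [176.7, 90.0, 96.6]
ft_force: [-0.2, 3.3, -2.7]
finger_gap: 23.0
```

```bash
python3 pos.py; python3 - <<'E'
from bench import r
from h import *
import cv2
s=look(r,"scene","s8",("catch",))
E
```

```text
t 25.025 X -0.1 Y 111.4 axle z 42.5 shoulder y -30.6 F 0.4 3.3 -2.7 M [0.79 0.04 0.08] gap 23.0 hd 0.1724
25.075 [473.6  91.5 107.2] [-1.2  3.7 -1.7] 22.8 [  2.7  27.3 112.1   0.   40.6  -7.2]
catch []
```

Call:
apply_moves(
  motion=[
    [[0, 0, 0, 0, 0.05], [0, 0, 0, 0, 0.05], [0, 0, 0, 0, 0.05], [0, 0, 0, 0, 0.05], [0, 0, 0.02, 0, 0.05], [0, 0, 0.05, 0, 0.05], [0, 0, 0.05, 0, 0.05], [0.006, -0.035, 0, 0, 0.05], [0.006, -0.035, 0, 0, 0.05], [0, 0, 0, 0, 0.08], [0, 0, 0, 0, 0.08]],
  ],
)

```text
time: 26.5
eef_pos: [485.2, 21.4, 227.0]
ee_rot: [-129.3, 89.9, 150.5]
ft_force: [-0.6, -0.4, -0.5]
finger_gap: 79.5
```

```bash
python3 - <<'E'
from bench import r
from h import *
import cv2
s=look(r,"wrist","w9",("catch",)); print(r.sense()["eef_pos"])
a=s["frame"][:,:,::-1]; t=r.snapshot("scene")["frame"][210:310,230:350,::-1]
cv2.imwrite("pics/w9c.png",np.hstack([cv2.resize(a,(480,360),interpolation=cv2.INTER_AREA),cv2.resize(t,(320,360),interpolation=2)[:, :]]))
np.savez("pics/w9.npz",**s)
E
```

```text
26.55 [485.1  21.8 226.9] [ 0.5 -0.2  0.6] 79.7 [ -5.6  16.5 105.6   0.   58.  -15.5]
catch [([270.0, 322.0, 282.0, 346.0], 0.61)]
[485.15859214  21.96046352 226.94145702]
```

View pics/w9c.png

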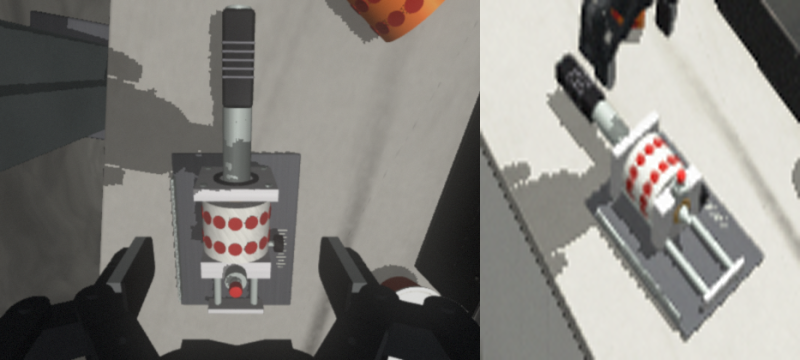

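The axle runs through the near cheek and the roll, with the handle outside at (238,60) and the red cap at (236,292). I'll quantify the joint position and cap height.

```bash
python3 - <<'E'
from h import *
import cv2
from scipy.optimize import minimize_scalar, least_squares
w=.171; X=np.array([np.cos(w),np.sin(w)]);Y=np.array([-np.sin(w),np.cos(w)]); D=np.array([492.6,-18.3])
for t in("w5","w6","w7","w9"):
    if t in("w6","w7"): continue
    s=dict(np.load(f"pics/{t}.npz")); f=s["frame"].astype(int)
    m=(f[...,0]>120)&(f[...,1]<70)&(f[...,2]<70); m[:215]=0
    n,l,st,c=cv2.connectedComponentsWithStats(m.astype(np.uint8)); 
    for i in range(1,n):
        p=onz(s,*c[i],85)[:2]-D
        if st[i,4]>20 and abs(p@X)<15 and p@Y<-25:
            top=st[i,:4]; q=D+(-28.8-11.5)*Y
            g=least_squares(lambda z:proj(s,np.r_[q,z])-c[i],[88.]); print(t,c[i],top,"z",g.x,"res",g.fun)
    print("col tops", [ (int(u),int(f[r_,u,0])) for u in () for r_ in ()])
s=dict(np.load("pics/w9.npz"))
for z in(49,52,55):
    a=onz(s,237*560/480,107*560/480,z)[:2]-D; b=onz(s,239*560/480,8*560/480,z-4)[:2]-D
    print(z,"joint x,y",a@X,a@Y,"shoulder",a@Y-127,"end",b@X,b@Y)
for nm in("w9",):
    for zt,lab in((70,"near inner"),): print(lab,(onz(s,236*560/480,201*560/480,zt)[:2]-D)@Y)
    print("far inner",(onz(s,236*560/480,263*560/480,66)[:2]-D)@Y)
E
```

```text
w5 [274.94690265 273.18584071] [269 267  14  13] z [89.17378121] res [0.84857429 0.00091514]
col tops []
w9 [274.45522388 340.25373134] [268 334  15  13] z [89.68981375] res [0.50758673 0.00252864]
col tops []
49 joint x,y 0.9771502328482353 99.09921096157062 shoulder -27.90078903842938 end 2.3658323851267524 168.18866462228777
52 joint x,y 0.974796430898245 99.38796573447021 shoulder -27.612034265529786 end 2.34693446694364 167.6478580463322
55 joint x,y 0.9724426289482546 99.67672050736981 shoulder -27.323279492630192 end 2.328036548760519 167.10705147037663
near inner 29.149080612992176
far inner -29.682974154888544
```

```bash
python3 -c "
from bench import r
print(r.close_job())"
```

```text
the job is handed in; nothing more can be done
None
```

I loaded the roll and pushed the axle home by feel, and handed the job in at about 26.6 s of the 61 s allowed. `close_job` gives no verdict, so what follows are my own last checks.

- **Roll:** The white and red roll lay on the bars between the cheeks, released and upright to the axle line, before the axle came near. The overhead fit put its axis within 0.005 rad of the dispenser's.
- **Catch:** During the push I felt 3 to 5 N as the catch rose. The resistance then vanished and briefly reversed, which I read as the click.
- **Stop:** The axle stopped hard at 10.9 N, my highest push. Pulling back gently, it moved about 1 mm against 2.3 N. I pushed it back in at about 3 N and let go.
- **After release:** The cap is about 0.5 mm above its empty position, where 0.6 to 1.5 mm is expected for the groove and at least 2.5 mm for the full thickness. That picture is only good to about 1 mm. The gripper is clear, and I saw nothing else disturbed in the last pictures, though I did not measure the other items.

**Checks that disagreed:** The shoulder position came out at about -30.7 mm from the arm and about -27.8 mm from the last picture. The far cheek face measured -28.8 to -29.7 mm. That spread is within my measuring error, but it does not by itself prove the 2 mm tolerance. The hard stop and the click are the main evidence that the axle is home.

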